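# Tip the canopy nuts out of their tin

## Task

The canopy frame is about to be bolted up: take the slim tin that lies in its wooden rest with four hex nuts inside, turn it mouth down close above the wooden tray, and lift it straight up so that the four nuts are left in the tray. Keep the nuts from being flung or dropped from high up. Leave the wider tin beside it alone. Then stand the empty tin mouth down on the round cork pad and let go of it.

Things in the scene. Friction and masses are not known exactly. Their poses are not given: they have to be found in the camera images.
- cup: slim plain steel tin (straight round cup), outside diameter 56 mm, length 95 mm, wall 3 mm, 120 g, one end closed, holding the four nuts. Origin: centre of its open mouth; x runs along the tin and points out of the mouth. At the start it lies mouth away from the robot and 10 degrees up
- cup_grip (a point): best place to grip the tin: on its axis, 58 mm behind the mouth, 72 mm above the table at the start. Grip across the diameter, the tool about 45 degrees from vertical, pointing down and towards the mouth end: then half a turn of the tool about its own pointing axis brings the tin mouth down. The nuts slide out once the mouth dips well below level
- rest: wooden rest under the slim tin, fixed: base 100 x 64 mm, 10 mm high; a trough at most 44 mm wide holds the tin from below, out of the fingers' way, with a low stop behind the closed end. Origin: centre of its underside; x points the way the tin's mouth does
- nut1: steel hex nut, 17 mm across flats, 8 mm high, 12 g; origin at its centre, z along its bore. One of four alike, loose in the slim tin
- nut2: as nut1
- nut3: as nut1
- nut4: as nut1
- tray: shallow wooden tray fixed to the table, 190 mm (its x) by 210 mm (its y), rim 18 mm high above the table, walls 6 mm, floor 6 mm thick. Origin: centre of its underside, on the table
- stubby: shorter, wider empty steel tin, 74 mm diameter, 68 mm long, lying with its top 115 mm above the table, in a rest like the slim tin's beside it, on either side of it; not wanted. Origin: centre of its mouth; x points out of the mouth
- pad: round cork pad fixed to the table, 112 mm diameter, 6 mm thick; origin at the centre of its underside
Things that resemble listed ones, but are neither listed nor needed, are in the scene too. What is shaped like the cup but blue or red is not meant.

How it is judged (in metres and radians):
On the way, in this order (a step that is already met when the one before it is completed fails the run):
1. the tin is mouth down (within 25 degrees) over the tray, the centre of its mouth less than 50 mm above the table and at least 30 mm inside the tray's edges, and the four nuts are in the tray (angle between cup's own x axis and vertical above 2.70526 rad and z of cup in the frame of tray below 0.05 m and x of cup in the frame of tray between -0.065 and 0.065 m and y of cup in the frame of tray between -0.075 and 0.075 m and x of nut1 in the frame of tray between -0.09 and 0.09 m and y of nut1 in the frame of tray between -0.1 and 0.1 m and z of each of nut1, nut2, nut3, nut4 in the frame of tray below 0.036 m and x of nut2 in the frame of tray between -0.09 and 0.09 m and y of nut2 in the frame of tray between -0.1 and 0.1 m and x of nut3 in the frame of tray between -0.09 and 0.09 m and y of nut3 in the frame of tray between -0.1 and 0.1 m and x of nut4 in the frame of tray between -0.09 and 0.09 m and y of nut4 in the frame of tray between -0.1 and 0.1 m), for 0.2 s.
2. the tin is lifted, still mouth down (within 30 degrees) over the tray, its mouth more than 90 mm above the table, with the four nuts left in the tray (angle between cup's own x axis and vertical above 2.61799 rad and z of cup in the frame of tray above 0.09 m and x of cup in the frame of tray between -0.085 and 0.085 m and y of cup in the frame of tray between -0.095 and 0.095 m and x of nut1 in the frame of tray between -0.09 and 0.09 m and y of nut1 in the frame of tray between -0.1 and 0.1 m and z of each of nut1, nut2, nut3, nut4 in the frame of tray below 0.036 m and x of nut2 in the frame of tray between -0.09 and 0.09 m and y of nut2 in the frame of tray between -0.1 and 0.1 m and x of nut3 in the frame of tray between -0.09 and 0.09 m and y of nut3 in the frame of tray between -0.1 and 0.1 m and x of nut4 in the frame of tray between -0.09 and 0.09 m and y of nut4 in the frame of tray between -0.1 and 0.1 m), for 0.1 s.
At the end, for the whole second after the job is handed in: the four nuts lie at rest in the tray, and the empty tin stands mouth down (within 10 degrees) on the cork pad, its whole rim on the pad (its axis within 30 mm of the pad's centre), at rest (x of nut1 in the frame of tray between -0.09 and 0.09 m and y of nut1 in the frame of tray between -0.1 and 0.1 m and z of each of nut1, nut2, nut3, nut4 in the frame of tray below 0.036 m and x of nut2 in the frame of tray between -0.09 and 0.09 m and y of nut2 in the frame of tray between -0.1 and 0.1 m and x of nut3 in the frame of tray between -0.09 and 0.09 m and y of nut3 in the frame of tray between -0.1 and 0.1 m and x of nut4 in the frame of tray between -0.09 and 0.09 m and y of nut4 in the frame of tray between -0.1 and 0.1 m and linear speed of each of nut1, nut2, nut3, nut4, cup below 0.02 m/s and horizontal distance between cup and pad below 0.03 m and z of cup in the frame of pad below 0.011 m and angle between cup's own x axis and vertical above 2.96706 rad); the robot touches nothing.
It fails at once if a nut is flung or dropped from high up (faster than 1.5 m/s) (linear speed of any of nut1, nut2, nut3, nut4 above 1.5 m/s).
It fails at once if the shorter, wider tin is moved by more than 20 mm (distance of stubby from where it was at the start of the episode above 0.02 m).
It also fails if it takes over 58 s, if anything falls off the work surface, if the arm or the gripper's body presses on something with over 40 N, if the wrist force passes 120 N, or if a joint passes its speed limit or range.

## Robot

A 6-joint arm with a two-finger parallel gripper is mounted at the origin on the work surface. World frame = base frame: x ahead of the robot, y to its left, z up, the work surface at z = 0. Lengths are in m, angles in degrees, forces in N, time in s.
With the tool pointing down it reaches from about 0.25 to 0.725 m from the base axis. Payload 9.7 kg.
Tool frame: the origin (TCP) lies between the finger pads; the fingertips stand 11 mm ahead of it and the grasp point (between the pads) lies 8 mm behind it; y points along the fingers, x is the direction in which the jaws open and shut, and the axes are right-handed (so a half turn about y gives the same grasp; the last joint's range is limited). The gripper opens to 85 mm and grips with 20 to 120 N. Pads are 22 mm wide; open, the fingers measure 114 mm over their backs; the gripper's body (76 mm by 85 mm) begins 54 mm behind the grasp point. The pads swing forward as they close: fully open they stand 13 mm farther back than shut.
Start: joints at [-71.391, 4.979, 10.078, 95.1, 0, 90], TCP at [0.176, -0.521, 0.242] pointing down, gripper open.
Joint ranges: [-179.16, 179.16], [-48.56, 103.87], [-65.8, 70.77], [-126.05, 130.52], [-82.76, 87.17], [-180, 180]. Speed limits (degrees/s): [127.2, 127.2, 147.25, 180, 180, 180].

## Interface

Orientations are given as [roll, pitch, yaw] about the fixed x, y, z axes, in that order (R = Rz(yaw) Ry(pitch) Rx(roll)).
In Python, from workcell import bot, vision gives the robot as it stands. The module is installed in compiled form; this text tells all that it offers.
- The arm moves only by the shell command python3 -m crank 'ROWS' [OPENING] [FORCE]. ROWS is text: rows parted by semicolons, each of 6 numbers parted by spaces: the shift along the tool's x, y, z in m, then the turn, a rotation vector about the tool's x, y, z in rad. A call has 1 to 8 rows; each row is the pose to reach, as a shift and turn from the pose commanded when the call began, along the tool's axes at that moment; what a row does not reach only later rows make up. A row lasts 1/10 s, in which the tool goes at most 50 mm and 8.59 degrees, less where a joint would pass 70% of its speed; a pose out of reach is approached as far as the arm can. A call with a gripper value outside its range is refused whole. OPENING is the gripper's target within -1 to 1 (shut at 1, half-way at 0, fully open at -1), set as the call begins (- or left out, the last holds). The fingers move at their own pace and stop on an object; FORCE is the grip in N (left out, the last holds). Time passes only in rows, so rows that repeat a pose let the fingers close. It gives the time, the measured TCP pose, the force and the opening at its end, in the units of the state.
- bot.get_obs(): the state, without advancing time (a new reading comes with each control period).
- vision.camera(name): name is "side" or "top" or "wrist"; returns the picture (384x512x3 uint8, red, green, blue); there is no depth.
- vision.get_calibration(name): a dict with "fx", "fy", "cx", "cy" (pixels), "rvec" (rotation vector, rad) and "tvec" (3), from world to camera coordinates, as OpenCV has them. Camera axes: x right, y down, z forward; pixel columns grow to the right and rows downward; lengths in m; the calibration is good to about 2 mm. The wrist camera is an equidistant fisheye: a pixel r from the principal point sees the ray r / f radians off the axis. A picture is of the moment at which its call begins: read the wrist's pose just before it. get_calibration takes no time and is no camera call; for the wrist camera it gives the pose at the moment of the call.
- bot.job_done(): hands the job in, once; it reports no verdict.
The state is a dict: "time": time; "q": joint angles; "qd": joint speeds; "joint_efforts": joint torques, N m; "ee_pos": TCP position; "tcp_rot": TCP orientation; "wrist_force": force on the tool from outside, world axes, zero at the start; "torque": the same for the moment, N m; "opening": finger opening in m.
Only numpy, scipy, OpenCV 4.12 (cv2) and the standard library are available. Lean on these libraries where they do the work, as an engineer would, in place of code of your own. Each camera call takes 0.05 s, during which the arm holds its last target. There are 200 camera calls.

## Working session

There is one attempt and no reset: what is moved stays moved. The work goes in short steps, Python scripts to look and compute and a shell command to move; the robot and the scene stay as the last step left them, time stands still between calls to the robot, and variables do not carry over. Pictures are saved under pics/ and viewed, about 8 in all and at most 12, crops included, and the job is handed in when it is done.

```bash
mkdir -p pics; python3 - <<'E'
from workcell import bot, vision
import cv2
for n in ("top","side"):
    im=vision.camera(n); cv2.imwrite(f"pics/{n}0.png",cv2.resize(im[:,:,::-1],(800,600),interpolation=cv2.INTER_CUBIC))
    cv2.imwrite(f"pics/{n}_raw.png",im[:,:,::-1])
    print(n,vision.get_calibration(n))
o=bot.get_obs(); print(o)
E
```

```text
top {'fx': 405.62214122081764, 'fy': 405.62214122081764, 'cx': 259.1172485253414, 'cy': 190.86742754640127, 'rvec': array([ 2.19604311, -2.15519748,  0.05456038]), 'tvec': array([0.07937209, 0.48184386, 1.20320078])}
side {'fx': 454.1863363411165, 'fy': 454.1863363411165, 'cx': 251.24614080960848, 'cy': 196.17347688743453, 'rvec': array([ 0.74745852, -2.61227772,  1.10273486]), 'tvec': array([0.43622232, 0.19868553, 1.03035362])}
{'time': 0.1, 'q': array([-7.13903662e+01,  5.00844384e+00,  1.00403527e+01,  9.50994117e+01,
       -1.36321729e-03,  9.00003223e+01]), 'qd': array([ 0.00080376, -0.03120001,  0.12179752, -0.09469129,  0.03519442,
        0.05273097]), 'joint_efforts': array([ 8.21184699e-05, -5.21563697e+01,  4.65653479e+01,  1.61310862e-02,
        9.39178130e-05,  1.35433339e-05]), 'ee_pos': array([ 0.17545075, -0.52107194,  0.24166137]), 'tcp_rot': array([-9.00013636e+01,  6.75028732e-02, -7.13906885e+01]), 'wrist_force': array([0.2631853 , 0.61594107, 0.0485299 ]), 'torque': array([-0.02221961, -0.00540584, -0.02628444]), 'opening': 0.08501897543619583}
```

View pics/top0.png

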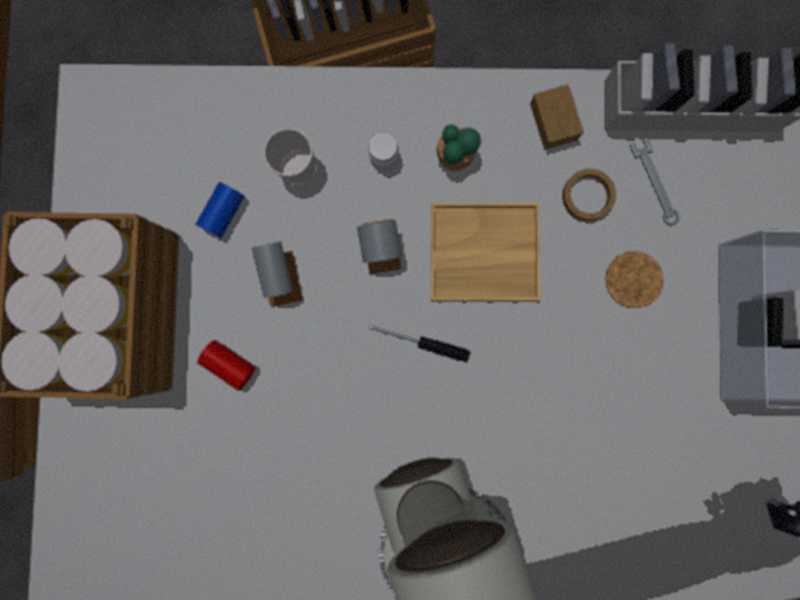

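View pics/side0.png

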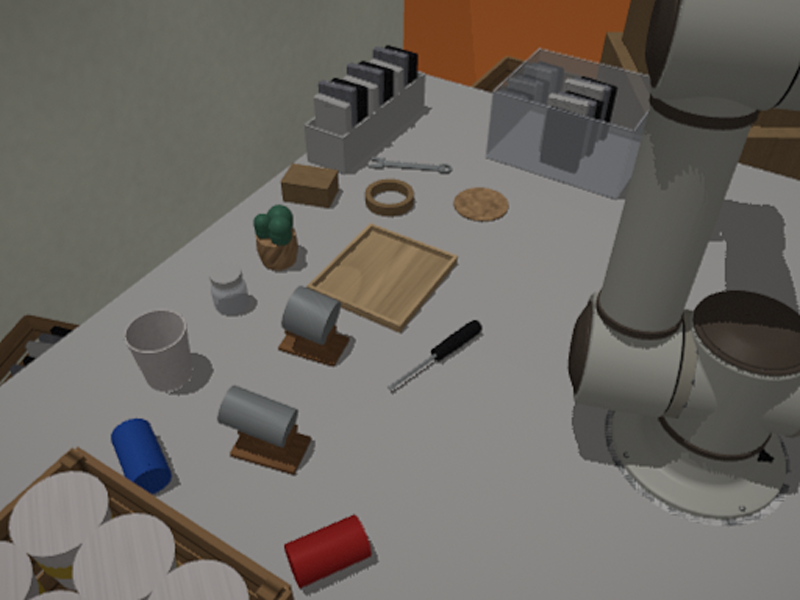

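Candidates, as top-picture pixels: steel slim tin (272,268), steel stubby tin (380,242), blue tin (220,210), red tin (227,365) and white cup (290,155). The slim steel one in a wooden rest is the match, so I'll check it in a close crop.

```bash
python3 - <<'E'
import cv2,numpy as np
t=cv2.imread("pics/top_raw.png");s=cv2.imread("pics/side_raw.png")
a=cv2.resize(t[145:205,150:215],None,fx=6,fy=6,interpolation=cv2.INTER_CUBIC)   # 390x360
b=cv2.resize(s[240:310,130:205],None,fx=5,fy=5,interpolation=cv2.INTER_CUBIC)   # 375x350
im=np.zeros((360,780,3),np.uint8);im[:360,:390]=a;im[:350,400:775]=b
im=np.clip(im.astype(float)*1.5,0,255).astype(np.uint8)
cv2.imwrite("pics/crop1.png",im)
E
```

```text
(no output)
```

View pics/crop1.png

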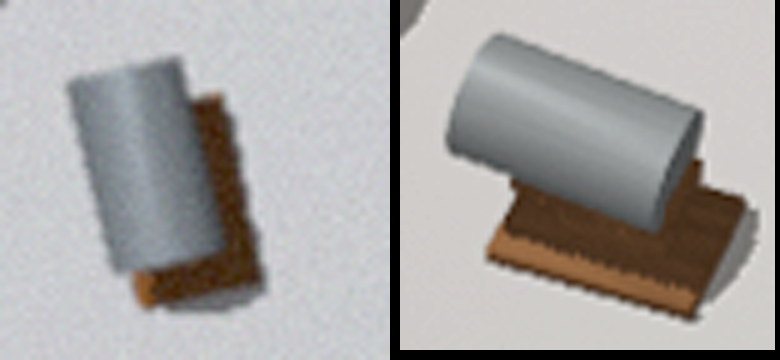

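Left half (top view): the plain slim steel tin, mouth corners (70,85)/(180,60), closed end (115,270)/(222,248), with its rest showing to the right. Right half (side view): the same tin, 447..703 across, mouth at left and slightly raised. This is the right one, and the next step is to measure it.

```bash
cat > h.py <<'E'
import numpy as np,cv2
from scipy.optimize import least_squares
from scipy.spatial.transform import Rotation as Ro
from workcell import bot,vision
C={n:vision.get_calibration(n) for n in("top","side")}
def proj(n,P):
    c=C[n];q=Ro.from_rotvec(c["rvec"]).apply(P)+c["tvec"]
    return np.c_[c["fx"]*q[:,0]/q[:,2]+c["cx"],c["fy"]*q[:,1]/q[:,2]+c["cy"]]
def unproj(n,uv,z):
    c=C[n];R=Ro.from_rotvec(c["rvec"]);uv=np.atleast_2d(uv)
    d=R.inv().apply(np.c_[(uv[:,0]-c["cx"])/c["fx"],(uv[:,1]-c["cy"])/c["fy"],np.ones(len(uv))])
    o=R.inv().apply(-c["tvec"]);return o+d*((z-o[2])/d[:,2])[:,None]
def stats(p):
    h=cv2.convexHull(p.astype(np.float32));m=cv2.moments(h)
    return np.array([m["m10"]/m["m00"],m["m01"]/m["m00"],8*np.arctan2(2*m["mu11"],m["mu20"]-m["mu02"])/2]),m["m00"]
def cyl(x,y,yaw,z,el,r,front,back):
    a=Ro.from_euler("xyz",[0,-el,yaw],degrees=True);t=np.linspace(0,2*np.pi,60)
    return np.vstack([a.apply(np.c_[np.full(60,s),r*np.cos(t),r*np.sin(t)])+[x,y,z] for s in(front,-back)])
# current tool pose and shift/turn to a goal
def tool():
    o=bot.get_obs();return np.array(o["ee_pos"]),Ro.from_euler("xyz",o["tcp_rot"],degrees=True),o
def goal(p,R):
    p0,R0,o=tool();print("t",o["time"],"shift",np.round(R0.inv().apply(p-p0),4),"turn",np.round((R0.inv()*R).as_rotvec(),4),"deg",np.degrees((R0.inv()*R).magnitude()))
E
python3 - <<'E'
from h import *
top=np.array([(70,85),(90,77),(180,58),(222,248),(180,262),(115,272)])/6+[150,145]-.42
side=(np.array([(495,33),(465,75),(447,150),(655,230),(690,185),(703,112)])-[400,0])/5+[130,240]-.4
S={"top":stats(top),"side":stats(side)}
for use in(["top"],["side"],["top","side"]):
    f=lambda v:np.concatenate([(stats(proj(n,cyl(v[0],v[1],v[2],.072,10,.028,.058,.037)))[0]-S[n][0]) for n in use])
    x0=[*unproj("top",S["top"][0][:2],.072)[0,:2],10]
    r=least_squares(f,x0,x_scale=[.01,.01,1],diff_step=1e-3);print(use,np.round(r.x,4),np.round(r.fun,2))
v=r.x
for n in S: print(n,"areas",stats(proj(n,cyl(*v,.072,10,.028,.058,.037)))[1],S[n][1])
k=512/800
tr=unproj("top",np.array([(431,203),(540,203),(540,301),(430,301)])*k,.018);print("tray",np.round(tr,4),tr.mean(0))
print("tray side",np.round(unproj("side",np.array([(373,227),(457,261),(402,328),(308,283)])*k,.018),4))
print("pad",unproj("top",np.array([(635,279)])*k,.006),unproj("side",np.array([(481,204)])*k,.006))
print("stubby",unproj("top",np.array([(380,242)])*k,.078))
E
```

```text
['top'] [ 0.5161  0.332  12.6038] [-0.  0.  0.]
['side'] [ 0.5131  0.3314 13.4465] [-0. -0. -0.]
['top', 'side'] [ 0.5143  0.3315 13.2138] [ 0.13  0.62 -0.08 -0.44 -0.26  0.03]
top areas 662.4621074617608 610.4581756591797
side areas 1289.4688076640014 1199.5202923583565
tray [[ 0.6669  0.0412  0.018 ]
 [ 0.67   -0.17    0.018 ]
 [ 0.4796 -0.1708  0.018 ]
 [ 0.4758  0.0399  0.018 ]] [ 0.57307606 -0.06492241  0.018     ]
tray side [[ 0.6569 -0.1598  0.018 ]
 [ 0.4731 -0.1572  0.018 ]
 [ 0.47    0.0406  0.018 ]
 [ 0.667   0.0345  0.018 ]]
pad [[ 0.52646028 -0.35605726  0.006     ]] [[ 0.52138715 -0.35219455  0.006     ]]
stubby [[0.57914869 0.1350329  0.078     ]]
```

Grip point is about (0.514, 0.3315, 0.072), yaw 13°. Tray centre is about (0.572, -0.064) and pad about (0.524, -0.354). With the tool 50° from vertical (40° down), half a turn brings the tin exactly mouth down. Next I work out the shift to the pre-grasp pose.

```bash
cat >> h.py <<'E'
def Rt(yaw,el=40,flip=1):
    c,s=np.cos(np.radians(yaw)),np.sin(np.radians(yaw));e=np.radians(el)
    y=np.array([c*np.cos(e),s*np.cos(e),-np.sin(e)]);x=flip*np.array([-s,c,0])
    return Ro.from_matrix(np.c_[x,y,np.cross(x,y)])
GR=np.array([.5145,.3315,.072]);YAW=13
E
python3 - <<'E'
from h import *
for fl in(1,-1):
    R=Rt(YAW,40,fl);d=R.apply([0,1,0]);print(fl,d)
    goal(GR+.008*d-.13*d+[0,0,.03],R)
E
```

```text
1 [ 0.74641077  0.17232251 -0.64278761]
t 0.1 shift [-0.7089  0.0621  0.5004] turn [-0.0648 -2.7666 -1.2902] deg 174.94509379614792
-1 [ 0.74641077  0.17232251 -0.64278761]
t 0.1 shift [-0.7089  0.0621  0.5004] turn [ 0.872   0.0911 -0.0438] deg 50.29823463920906
```

```bash
python3 -m crank '-0.035 0 0.025 0.05 0 0; -0.07 0 0.05 0.1 0 0; -0.105 0 0.075 0.15 0.01 0; -0.14 0 0.1 0.2 0.02 -0.01; -0.175 0 0.125 0.25 0.03 -0.01; -0.21 0 0.15 0.3 0.03 -0.01; -0.245 0 0.175 0.35 0.04 -0.02; -0.28 0 0.2 0.4 0.04 -0.02' -1 30
python3 - <<'E'
from h import *
R=Rt(YAW,40,-1);d=R.apply([0,1,0]);goal(GR-.122*d+[0,0,.03],R);print(tool()[2]["q"])
E
```

```text
time: 0.9
ee_pos: [0.2758, -0.1905, 0.242]
tcp_rot: [-66.9, -0.6, -73.9]
wrist_force: [-0.5, -0.1, 0.1]
opening: 0.0855
t 0.9 shift [-0.441   0.1621  0.2361] turn [ 0.4698  0.0505 -0.0234] deg 27.106041427256255
[-51.68970037 -36.28390645 -24.91147036  91.65566369  21.02218519
 113.8916044 ]
```

```bash
python3 -m crank '-0.035 0 0.03 0.02 0 0; -0.07 0.01 0.055 0.06 0 0; -0.105 0.02 0.08 0.1 0.01 0; -0.14 0.03 0.1 0.15 0.02 -0.01; -0.18 0.05 0.115 0.2 0.02 -0.01; -0.22 0.065 0.13 0.24 0.03 -0.01; -0.26 0.08 0.145 0.28 0.03 -0.02; -0.3 0.1 0.16 0.32 0.04 -0.02'
python3 - <<'E'
from h import *
R=Rt(YAW,40,-1);d=R.apply([0,1,0]);goal(GR-.122*d+[0,0,.03],R);print(tool()[2]["q"])
E
```

```text
time: 1.7
ee_pos: [0.4383, 0.114, 0.239]
tcp_rot: [-51.0, -0.6, -75.5]
wrist_force: [0.4, -1.4, -0.2]
opening: 0.085
t 1.7 shift [-0.1945  0.066  -0.0084] turn [ 0.1922  0.0266 -0.0115] deg 11.138285461732018
[ 15.05581201 -48.53149735 -38.49277474  61.06425813  -0.78266359
 180.02167546]
```

q6 is at its upper limit, so I need the other half-turn equivalent. A small turn will show the sign while I move outward.

```bash
python3 -m crank '-0.01 0.01 0 0 0.1 0; -0.02 0.02 0 0 0.2 0'
python3 - <<'E'
from h import *
R=Rt(YAW,40,1);d=R.apply([0,1,0]);goal(GR-.072*d+[0,0,.03],R);print(tool()[2]["q"])
E
```

```text
time: 1.9
ee_pos: [0.4487, 0.08, 0.2212]
tcp_rot: [-51.8, 6.6, -79.7]
wrist_force: [0.0, -0.6, 0.7]
opening: 0.0857
t 1.9 shift [-0.223   0.1119 -0.0185] turn [0.0768 3.0107 0.3063] deg 173.4457036270152
[  5.02016603 -47.6423377  -39.88893502  59.83897669   8.49005014
 179.93552795]
```

```bash
python3 -m crank '0 0.01 0 0 -0.14 0; 0 0.01 0 0 -0.28 0; 0 0.01 0 0 -0.42 0; 0 0.01 0 0 -0.56 0; 0 0.01 0 0 -0.7 0; 0 0.01 0 0 -0.84 0; 0 0.01 0 0 -0.98 0; 0 0.01 0 0 -1.12 0'
python3 - <<'E'
from h import *
R=Rt(YAW,40,1);d=R.apply([0,1,0]);goal(GR-.072*d+[0,0,.03],R);print(tool()[2]["q"])
E
```

```text
time: 2.7
ee_pos: [0.4553, 0.0767, 0.2141]
tcp_rot: [-64.8, -30.4, -25.1]
wrist_force: [-0.9, -0.1, 0.3]
opening: 0.0852
t 2.7 shift [-0.1176  0.1011  0.1976] turn [-0.1734 -2.1289 -0.1811] deg 122.81897119826547
[  4.73488805 -46.92888927 -40.40595758  58.55836755   8.15933854
 115.66717966]
```

```bash
python3 -m crank '-0.014 0 0.025 -0.01 -0.14 -0.01; -0.028 0 0.05 -0.02 -0.28 -0.02; -0.042 0.01 0.075 -0.03 -0.42 -0.03; -0.056 0.02 0.1 -0.04 -0.56 -0.04; -0.07 0.03 0.12 -0.05 -0.7 -0.05; -0.084 0.04 0.14 -0.06 -0.84 -0.06; -0.1 0.05 0.16 -0.08 -0.98 -0.08; -0.11 0.06 0.18 -0.09 -1.12 -0.09'
python3 - <<'E'
from h import *
R=Rt(YAW,40,1);d=R.apply([0,1,0]);goal(GR-.072*d+[0,0,.03],R);print(tool()[2]["q"])
E
```

```text
time: 3.5
ee_pos: [0.4392, 0.2938, 0.1778]
tcp_rot: [-118.0, -34.8, 53.3]
wrist_force: [0.3, -1.2, 0.4]
opening: 0.0856
t 3.5 shift [0.0104 0.0391 0.0184] turn [-0.0869 -1.0075 -0.0877] deg 58.15847305680873
[ 45.75623673 -35.65631174 -40.81818828  47.13212148 -23.5870176
  83.26473783]
```

```bash
python3 -m crank '0.001 0 0.002 -0.01 -0.14 -0.01; 0.002 0 0.005 -0.02 -0.28 -0.02; 0.003 0 0.008 -0.03 -0.42 -0.03; 0.004 0 0.01 -0.04 -0.56 -0.04; 0.006 0 0.012 -0.06 -0.7 -0.06; 0.008 0 0.014 -0.07 -0.84 -0.07; 0.01 0 0.016 -0.087 -1.007 -0.088; 0.0104 0.02 0.0184 -0.087 -1.007 -0.088'
python3 - <<'E'
from h import *
R=Rt(YAW,40,1);d=R.apply([0,1,0]);goal(GR-.072*d+[0,0,.03],R);goal(GR+.008*d,R);print(tool()[2]["q"])
im=vision.camera("wrist");t=vision.camera("top");s=vision.camera("side")
w=cv2.resize(im,(400,300));a=cv2.resize(t[110:230,130:290],(400,300));b=cv2.resize(s[190:325,110:290],(800,600))[:,:,::-1]
cv2.imwrite("pics/p4.png",np.hstack([w,a])[:,:,::-1]);cv2.imwrite("pics/p5.png",b)
E
```

```text
time: 4.3
ee_pos: [0.4487, 0.3162, 0.1652]
tcp_rot: [-140.2, -0.2, 103.0]
wrist_force: [0.5, -0.0, -0.2]
opening: 0.0853
t 4.3 shift [0.     0.0203 0.0051] turn [ 0.0036 -0.003   0.0017] deg 0.2886411524245882
t 4.3 shift [-0.0002  0.1195  0.0285] turn [ 0.0036 -0.003   0.0017] deg 0.2886411524245882
[ 47.76268936 -37.64148294 -47.07464561  35.915912   -25.89309446
  24.10279322]
```

View pics/p4.png

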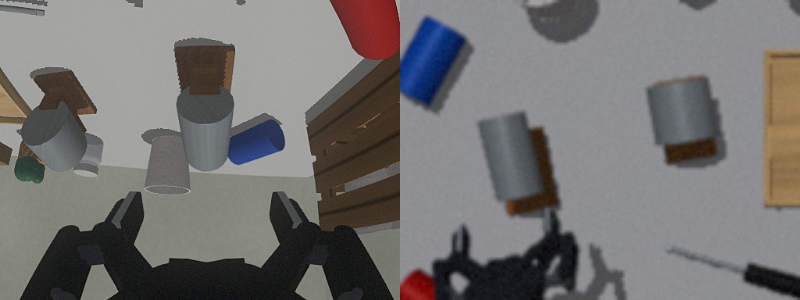

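The tin is centred between the jaws: wrist view at 206 px, with finger tips at 135 and 275. I'll slide in and close.

```bash
python3 -m crank '0 0.01 0.01 0 0 0; 0 0.02 0.02 0 0 0; 0 0.035 0.0285 0 0 0; 0 0.055 0.0285 0 0 0; 0 0.075 0.0285 0 0 0; 0 0.095 0.0285 0 0 0; 0 0.11 0.0285 0 0 0; 0 0.1195 0.0285 0 0 0'
python3 - <<'E'
from h import *
R=Rt(YAW,40,1);d=R.apply([0,1,0]);goal(GR+.008*d,R);print(tool()[2]["q"])
E
```

```text
time: 5.25
ee_pos: [0.5205, 0.3321, 0.0642]
tcp_rot: [-140.0, -0.3, 102.6]
wrist_force: [-0.1, -0.0, 0.2]
opening: 0.0857
t 5.25 shift [ 0.0008 -0.0016 -0.0022] turn [-0.0005 -0.0082 -0.0013] deg 0.4775605808448134
[ 42.06896746 -21.48247329 -49.33810877  16.03368545 -21.90842112
  20.15509609]
```

```bash
python3 -m crank '0 0 0 0 0 0; 0 0 0 0 0 0; 0 0 0 0 0 0; 0 0 0 0 0 0; 0 0 0 0 0 0; 0 0 0 0 0 0; 0 0 0 0 0 0; 0 0 0 0 0 0' 1 50
python3 - <<'E'
from h import *
s=vision.camera("side");t=vision.camera("top");print(tool()[2]["opening"])
a=cv2.resize(t[130:220,140:260],(400,300),interpolation=2);b=cv2.resize(s[230:320,110:230],(400,300),interpolation=2)
cv2.imwrite("pics/p6.png",np.hstack([a,b])[:,:,::-1])
E
```

```text
time: 6.05
ee_pos: [0.5202, 0.3321, 0.0657]
tcp_rot: [-140.1, -0.3, 102.7]
wrist_force: [-5.9, -6.4, 5.0]
opening: 0.0554
0.05585738585317233
```

View pics/p6.png

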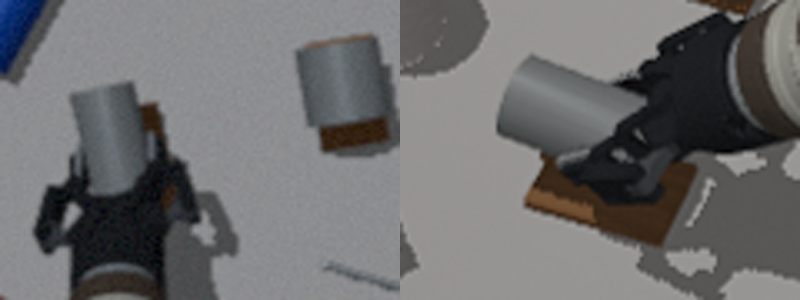

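Gripped: the opening is 56 mm and the tin sits between the pads (top view at (105,140)). Lifting.

```bash
python3 -m crank '0 -0.006 -0.008 0 0 0; 0 -0.019 -0.023 0 0 0; 0 -0.035 -0.042 0 0 0; 0 -0.052 -0.061 0 0 0; 0 -0.071 -0.084 0 0 0; 0 -0.09 -0.107 0 0 0; 0 -0.109 -0.13 0 0 0; 0 -0.122 -0.145 0 0 0'
python3 - <<'E'
from h import *
TR=np.array([.572,-.064,0.]);o=tool()[2];print(o["q"],o["opening"])
for yaw in(-10,-27):
    R=Rt(yaw,40,1);d=R.apply([0,1,0]);print(yaw);goal(TR+[0,0,.255]+.008*d,R)
E
```

```text
time: 6.95
ee_pos: [0.5199, 0.3316, 0.2579]
tcp_rot: [-140.2, -0.4, 102.8]
wrist_force: [0.5, -0.1, -2.3]
opening: 0.0556
[ 42.02713435 -28.5058258  -32.0645597   40.06151015 -21.80012821
  20.04354498] 0.05562374308244142
-10
t 6.95 shift [-0.3997 -0.0204  0.0237] turn [0.0014 0.2492 0.3093] deg 22.754911645101572
-27
t 6.95 shift [-0.4013 -0.0211  0.0243] turn [2.000e-04 4.397e-01 5.367e-01] deg 39.752900172795066
```

```bash
python3 -m crank '-0.01 0 0 0 0.01 0.01; -0.03 0 0.001 0 0.03 0.03; -0.055 0 0.002 0 0.06 0.07; -0.085 -0.002 0.004 0 0.1 0.12; -0.115 -0.004 0.006 0 0.13 0.16; -0.145 -0.006 0.008 0 0.17 0.21; -0.175 -0.008 0.01 0 0.2 0.25; -0.2 -0.01 0.012 0 0.22 0.27'
python3 -m crank '-0.03 0 0 0 0.03 0.04; -0.06 0 0 0 0.06 0.08; -0.09 0 0 0 0.1 0.12; -0.11 0 0 0 0.13 0.16; -0.13 0 0 0 0.16 0.2; -0.14 0 0 0 0.18 0.22; -0.15 0 0 0 0.2 0.24; -0.15 0 0 0 0.22 0.265'
python3 - <<'E'
from h import *
TR=np.array([.572,-.064,0.]);o=tool()[2];print(o["q"],o["opening"])
R=Rt(-27,40,1);d=R.apply([0,1,0])
for z in(.255,.105):goal(TR+[-.03,-.03,z]+.008*d,R)
E
```

```text
time: 7.75
ee_pos: [0.5485, 0.1311, 0.2483]
tcp_rot: [-139.8, 0.0, 82.6]
wrist_force: [0.4, 0.5, -1.9]
opening: 0.0556
time: 8.55
ee_pos: [0.53, -0.017, 0.2503]
tcp_rot: [-140.0, 0.1, 62.9]
wrist_force: [-0.2, 0.6, -2.6]
opening: 0.0551
[ 12.9455345  -38.73960046 -37.7002379   48.71950855 -29.58912781
  28.3647692 ] 0.05510808503573374
t 8.55 shift [-0.0631  0.0401 -0.033 ] turn [-0.0002 -0.0004 -0.0027] deg 0.1542374826319967
t 8.55 shift [-0.0628  0.1366  0.0819] turn [-0.0002 -0.0004 -0.0027] deg 0.1542374826319967
```

```bash
python3 -m crank '-0.015 0.005 -0.008 0 0 0; -0.03 0.02 -0.016 0 0 0; -0.045 0.035 -0.016 0 0 0; -0.06 0.055 -0.008 0 0 0; -0.063 0.078 0.012 0 0 0; -0.063 0.1 0.038 0 0 0; -0.063 0.12 0.062 0 0 0; -0.063 0.1366 0.082 0 0 0'
python3 - <<'E'
from h import *
TR=np.array([.572,-.064,0.]);o=tool()[2];print(o["q"],o["opening"])
R=Rt(-27,40,1);d=R.apply([0,1,0]);goal(TR+[-.03,-.03,.105]+.008*d,R)
t=vision.camera("top");s=vision.camera("side")
a=cv2.resize(t[100:220,240:400],(400,300),interpolation=2);b=cv2.resize(s[120:240,160:320],(400,300),interpolation=2)
cv2.imwrite("pics/p7.png",np.hstack([a,b])[:,:,::-1])
E
```

```text
time: 9.35
ee_pos: [0.5471, -0.0959, 0.0973]
tcp_rot: [-139.9, 0.1, 63.0]
wrist_force: [0.0, -0.6, -2.2]
opening: 0.0556
[ -0.07392758 -36.3571583  -54.27505787  25.49064255 -20.33397057
  18.03095698] 0.05557356717737617
t 9.35 shift [-0.0006 -0.001  -0.0024] turn [-0.0021  0.0017 -0.0013] deg 0.17331768602532271
```

View pics/p7.png

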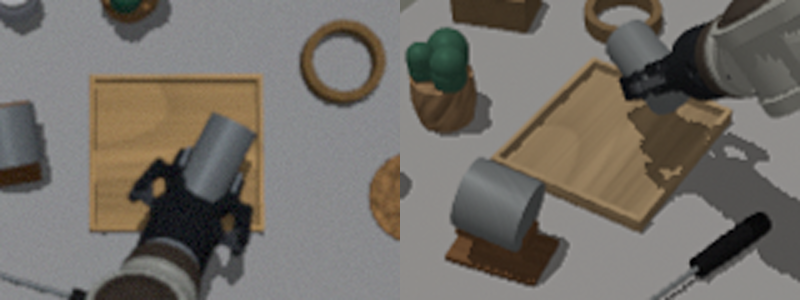

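The tin is held mouth up-forward over the lower-right part of the tray (top view at (220,155)), so there is room on the left for the nuts to spill. Now the half turn about tool -y.

```bash
Z='0 0 0 0'; python3 -m crank '0 0 0 0 -0.1 0; 0 0 0 0 -0.22 0; 0 0 0 0 -0.35 0; 0 0 0 0 -0.48 0; 0 0 0 0 -0.61 0; 0 0 0 0 -0.74 0; 0 0 0 0 -0.87 0; 0 0 0 0 -0.98 0'
python3 -m crank '0 0 0 0 -0.1 0; 0 0 0 0 -0.2 0; 0 0 0 0 -0.3 0; 0 0 0 0 -0.4 0; 0 0 0 0 -0.5 0; 0 0 0 0 -0.6 0; 0 0 0 0 -0.7 0; 0 0 0 0 -0.8 0'
python3 -m crank '0 0 0 0 -0.1 0; 0 0 0 0 -0.2 0; 0 0 0 0 -0.3 0; 0 0 0 0 -0.4 0; 0 0 0 0 -0.5 0; 0 0 0 0 -0.6 0; 0 0 0 0 -0.7 0; 0 0 0 0 -0.8 0'
python3 - <<'E'
from h import *
TR=np.array([.572,-.064,0.]);o=tool()[2];print(o["q"],o["opening"])
R=Rt(-27,40,-1);d=R.apply([0,1,0]);goal(TR+[-.03,-.03,.099]+.008*d,R)
E
```

```text
time: 10.25
ee_pos: [0.5486, -0.0958, 0.1022]
tcp_rot: [-123.4, 39.8, 107.1]
wrist_force: [-0.3, 0.3, -1.1]
opening: 0.0553
time: 11.05
ee_pos: [0.5486, -0.0958, 0.1022]
tcp_rot: [-75.7, 48.6, 171.7]
wrist_force: [-0.8, 0.8, -0.9]
opening: 0.0555
time: 11.85
ee_pos: [0.5486, -0.0958, 0.1024]
tcp_rot: [-44.6, 23.9, -138.8]
wrist_force: [0.6, 0.5, -1.8]
opening: 0.0556
[-6.06254663e-02 -3.64743232e+01 -5.39114920e+01  2.57152210e+01
 -2.03457939e+01 -1.30041138e+02] 0.055618297230011986
t 11.85 shift [ 0.0048  0.005  -0.0052] turn [-1.900e-03 -5.569e-01 -5.000e-04] deg 31.908400813608726
```

```bash
python3 -m crank '0.001 0.001 -0.001 0 -0.1 0; 0.001 0.001 -0.001 0 -0.2 0; 0.002 0.002 -0.002 0 -0.3 0; 0.003 0.003 -0.003 0 -0.4 0; 0.004 0.004 -0.004 0 -0.5 0; 0.005 0.005 -0.005 0 -0.557 0; 0.005 0.005 -0.005 0 -0.557 0; 0.005 0.005 -0.005 0 -0.557 0'
python3 -m crank '0 0 0 0 0 0; 0 0 0 0 0 0; 0 0 0 0 0 0'
python3 - <<'E'
from h import *
TR=np.array([.572,-.064,0.]);o=tool()[2];print(o["q"],o["opening"])
R=Rt(-27,40,-1);d=R.apply([0,1,0]);goal(TR+[-.03,-.03,.099]+.008*d,R);print(R.inv().apply([0,0,1]))
t=vision.camera("top");s=vision.camera("side")
a=cv2.resize(t[100:220,240:400],(400,300),interpolation=2);b=cv2.resize(s[120:240,160:320],(400,300),interpolation=2)
cv2.imwrite("pics/p8.png",np.hstack([a,b])[:,:,::-1])
E
```

```text
time: 12.65
ee_pos: [0.547, -0.0971, 0.0929]
tcp_rot: [-39.9, 0.2, -117.2]
wrist_force: [0.4, 0.0, -1.2]
opening: 0.0555
time: 12.95
ee_pos: [0.5465, -0.0971, 0.0915]
tcp_rot: [-40.0, 0.1, -117.2]
wrist_force: [0.2, -0.8, -1.5]
opening: 0.0557
[  -0.2633938   -36.26798376  -54.97378246   24.53379963  -20.20000635
 -161.83899571] 0.0557087058820599
t 12.95 shift [-0.0008 -0.001   0.0023] turn [ 0.0002 -0.0037  0.0008] deg 0.21547579680762075
[ 5.55111512e-17 -6.42787610e-01  7.66044443e-01]
```

View pics/p8.png

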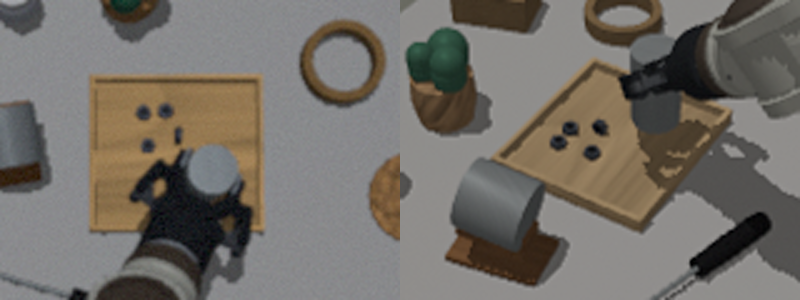

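All four nuts lie in the tray (top view at (143,113), (165,111), (148,146), (178,135)), and the tin is upright, mouth down at (212,168). Lifting straight up.

```bash
python3 -m crank '0 0 0 0 0 0; 0 -0.004 0.005 0 0 0; 0 -0.014 0.017 0 0 0; 0 -0.03 0.036 0 0 0; 0 -0.048 0.057 0 0 0; 0 -0.066 0.079 0 0 0; 0 -0.083 0.099 0 0 0; 0 -0.09 0.107 0 0 0'
python3 -m crank '0 0 0 0 0 0; 0 0 0 0 0 0; 0 0 0 0 0 0'
python3 - <<'E'
from h import *
PD=np.array([.524,-.354,0.]);o=tool()[2];print(o["q"],o["opening"])
R=Rt(-52,40,-1);d=R.apply([0,1,0])
for z in(.2,.075):goal(PD+[0,0,z]+.008*d,R)
E
```

```text
time: 13.85
ee_pos: [0.5469, -0.0974, 0.2354]
tcp_rot: [-39.8, 0.2, -117.2]
wrist_force: [0.2, 0.1, -1.1]
opening: 0.0555
time: 14.15
ee_pos: [0.5456, -0.0973, 0.2288]
tcp_rot: [-40.2, 0.0, -117.2]
wrist_force: [-0.7, 0.3, -0.9]
opening: 0.0557
[  -0.29742025  -39.15574702  -41.04972742   41.51206952  -20.17211285
 -161.88862561] 0.055684314943442725
t 14.15 shift [0.2409 0.1009 0.0409] turn [ 0.003   0.2788 -0.3322] deg 24.848421980611352
t 14.15 shift [ 0.2409  0.1815 -0.0546] turn [ 0.003   0.2788 -0.3322] deg 24.848421980611352
```

```bash
python3 -m crank '0.015 0.005 0.002 0 0.02 -0.02; 0.045 0.015 0.006 0 0.06 -0.07; 0.08 0.03 0.012 0 0.1 -0.12; 0.12 0.045 0.018 0 0.14 -0.17; 0.16 0.06 0.024 0.001 0.19 -0.22; 0.195 0.08 0.032 0.002 0.23 -0.28; 0.225 0.095 0.038 0.003 0.265 -0.315; 0.2409 0.101 0.041 0.003 0.279 -0.332'
python3 -m crank '0 0 0 0 0 0; 0 0 0 0 0 0; 0 0 0 0 0 0'
python3 - <<'E'
from h import *
PD=np.array([.524,-.354,0.]);o=tool()[2];print(o["q"],o["opening"])
R=Rt(-52,40,-1);d=R.apply([0,1,0])
for z in(.2,.09,.065):goal(PD+[0,0,z]+.008*d,R)
t=vision.camera("top");s=vision.camera("side")
a=cv2.resize(t[100:220,320:480],(400,300),interpolation=2);b=cv2.resize(s[80:200,220:380],(400,300),interpolation=2)
cv2.imwrite("pics/p9.png",np.hstack([a,b])[:,:,::-1])
c=t[155:205,380:435];g=s[110:150,280:335]
E
```

```text
time: 14.95
ee_pos: [0.5275, -0.3607, 0.1941]
tcp_rot: [-40.1, 0.1, -142.2]
wrist_force: [0.1, -0.1, -1.8]
opening: 0.0555
time: 15.25
ee_pos: [0.5287, -0.358, 0.1972]
tcp_rot: [-39.9, 0.2, -141.9]
wrist_force: [-0.4, -0.1, -0.6]
opening: 0.0558
[ -25.81154623  -25.10798764  -36.72993558   31.29804524  -19.6351104
 -162.44884544] 0.05577619958995651
t 15.25 shift [ 0.0013  0.0016 -0.0018] turn [-0.0018 -0.0011 -0.0029] deg 0.20400047771876298
t 15.25 shift [ 0.0015  0.0721 -0.0862] turn [-0.0018 -0.0011 -0.0029] deg 0.20400047771876298
t 15.25 shift [ 0.0016  0.0882 -0.1054] turn [-0.0018 -0.0011 -0.0029] deg 0.20400047771876298
```

View pics/p9.png

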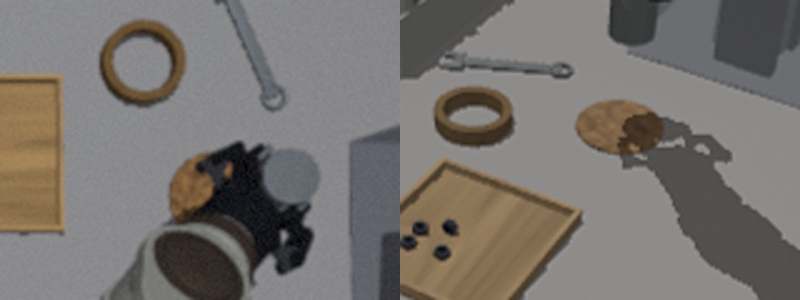

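```bash
python3 - <<'E'
from h import *
print(unproj("top",[[436.8,170.4]],.237))
E
python3 -m crank '0 0.008 -0.009 0 0 0; 0 0.02 -0.024 0 0 0; 0 0.034 -0.041 0 0 0; 0 0.048 -0.058 0 0 0; 0 0.06 -0.072 0 0 0; 0 0.07 -0.084 0 0 0; 0.0005 0.077 -0.092 0 0 0; 0.001 0.081 -0.096 0 0 0'
python3 -m crank '0 0 0 0 0 0; 0 0 0 0 0 0'
python3 - <<'E'
from h import *
PD=np.array([.524,-.354,0.])
R=Rt(-52,40,-1);d=R.apply([0,1,0])
goal(PD+[0,0,.065]+.008*d,R)
t=vision.camera("top");s=vision.camera("side")
a=cv2.resize(t[140:215,370:470],(400,300),interpolation=2);b=cv2.resize(s[80:155,270:370],(400,300),interpolation=2)
cv2.imwrite("pics/p10.png",np.hstack([a,b])[:,:,::-1])
E
```

```text
[[ 0.52311434 -0.35161541  0.237     ]]
time: 16.15
ee_pos: [0.5279, -0.3593, 0.0698]
tcp_rot: [-40.0, 0.1, -142.0]
wrist_force: [-0.0, 0.5, -1.2]
opening: 0.0551
time: 16.35
ee_pos: [0.5287, -0.36, 0.0724]
tcp_rot: [-39.8, 0.2, -142.0]
wrist_force: [-0.3, -0.2, -0.5]
opening: 0.0556
t 16.35 shift [ 0.0001  0.0069 -0.0106] turn [-0.0028 -0.0023 -0.0019] deg 0.2322269216378312
```

View pics/p10.png

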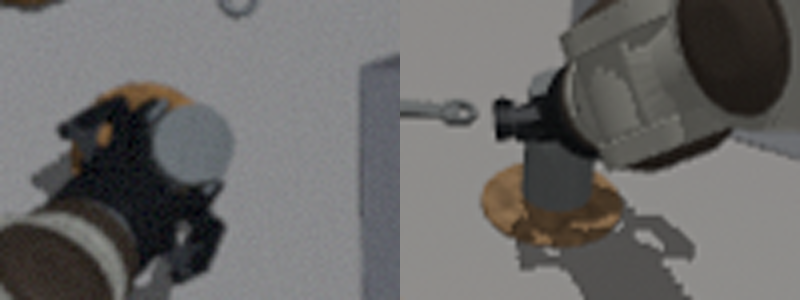

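The tin hangs about 10 mm above the pad and is centred (side view: tin 558, pad 552). Lowering with an eye on the force.

```bash
python3 -m crank '0 0.001 -0.0012 0 0 0; 0 0.002 -0.0023 0 0 0; 0 0.0032 -0.0038 0 0 0; 0 0.0039 -0.0046 0 0 0; 0 0.0039 -0.0046 0 0 0'
python3 -m crank '0 0.0006 -0.0008 0 0 0; 0 0.0013 -0.0015 0 0 0; 0 0.0013 -0.0015 0 0 0'
python3 -m crank '0 0.0006 -0.0008 0 0 0; 0 0.0006 -0.0008 0 0 0'
```

```text
time: 16.95
ee_pos: [0.5282, -0.3598, 0.0651]
tcp_rot: [-39.9, 0.1, -142.0]
wrist_force: [0.4, 0.1, -0.9]
opening: 0.0557
time: 17.25
ee_pos: [0.5283, -0.3598, 0.0633]
tcp_rot: [-39.9, 0.1, -142.0]
wrist_force: [0.0, -0.0, -1.1]
opening: 0.0558
time: 17.45
ee_pos: [0.5286, -0.36, 0.0629]
tcp_rot: [-39.9, 0.2, -142.0]
wrist_force: [-1.2, 0.4, -0.1]
opening: 0.0557
```

```bash
python3 -m crank '0 0.0006 -0.0008 0 0 0; 0 0.0006 -0.0008 0 0 0'
python3 -m crank '0 0.0006 -0.0008 0 0 0; 0 0.0006 -0.0008 0 0 0'
python3 -m crank '0 0.0006 -0.0008 0 0 0; 0 0.0006 -0.0008 0 0 0'
```

```text
time: 17.65
ee_pos: [0.5288, -0.3603, 0.0629]
tcp_rot: [-39.8, 0.2, -142.0]
wrist_force: [-3.3, 2.2, 6.3]
opening: 0.0555
time: 17.85
ee_pos: [0.5292, -0.3606, 0.0628]
tcp_rot: [-39.7, 0.2, -142.1]
wrist_force: [-4.3, 0.1, 7.3]
opening: 0.0556
time: 18.05
ee_pos: [0.5294, -0.3609, 0.0628]
tcp_rot: [-39.6, 0.2, -142.1]
wrist_force: [-7.2, 1.7, 12.1]
opening: 0.0557
```

Contact at TCP z 0.063. I'll ease off 1.5 mm, open, then back away along the tool axis.

```bash
python3 -m crank '0 -0.001 0.0012 0 0 0; 0 -0.001 0.0012 0 0 0'
python3 -m crank '0 0 0 0 0 0; 0 0 0 0 0 0; 0 0 0 0 0 0; 0 0 0 0 0 0; 0 0 0 0 0 0; 0 0 0 0 0 0; 0 0 0 0 0 0; 0 0 0 0 0 0' -1
python3 -m crank '0 -0.005 0 0 0 0; 0 -0.015 0 0 0 0; 0 -0.03 0 0 0 0; 0 -0.05 0 0 0 0; 0 -0.07 0 0 0 0; 0 -0.09 0 0 0 0; 0 -0.11 0 0 0 0; 0 -0.12 0 0 0 0'
python3 -m crank '0 0 0 0 0 0; 0 0 0 0 0 0; 0 0 0 0 0 0'
python3 - <<'E'
from h import *
print(tool()[2]["q"])
t=vision.camera("top");s=vision.camera("side")
a=cv2.resize(t[100:220,260:460],(400,240),interpolation=2);b=cv2.resize(s[80:200,190:390],(400,240),interpolation=2)
cv2.imwrite("pics/p11.png",np.hstack([a,b])[:,:,::-1])
E
```

```text
time: 18.25
ee_pos: [0.529, -0.3603, 0.0629]
tcp_rot: [-39.7, 0.2, -142.0]
wrist_force: [-0.2, -1.9, 6.4]
opening: 0.0555
time: 19.05
ee_pos: [0.5283, -0.3597, 0.0611]
tcp_rot: [-39.9, 0.1, -142.0]
wrist_force: [0.8, 0.5, 0.4]
opening: 0.0852
time: 19.85
ee_pos: [0.4712, -0.2865, 0.1402]
tcp_rot: [-39.8, 0.2, -142.0]
wrist_force: [0.9, -0.6, -0.3]
opening: 0.0853
time: 20.15
ee_pos: [0.4714, -0.2874, 0.1371]
tcp_rot: [-40.0, 0.1, -142.0]
wrist_force: [-0.2, -0.8, 0.9]
opening: 0.0852
[ -19.6586504   -37.08415804  -49.96802941   31.85125263  -24.15059402
 -157.79130222]
```

View pics/p11.png

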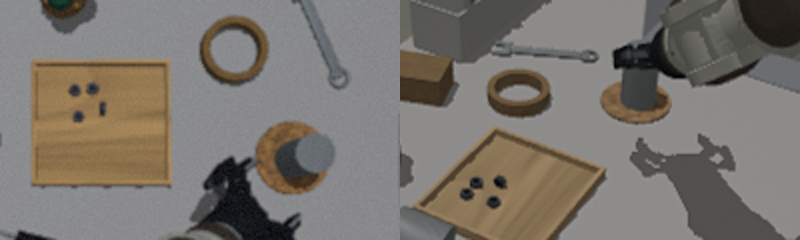

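The tin stands free on the pad (top view: closed end (315,153) at height 101 mm, pad (292,157)). The four nuts are in the tray, and the gripper is clear of everything.

```bash
python3 - <<'E'
from h import *
print(unproj("top",[[417.2,176.2]],.101),unproj("top",[[405.7,178.2]],.006))
bot.job_done();print(bot.get_obs()["time"])
E
```

```text
[[ 0.5234095  -0.35365496  0.101     ]] [[ 0.52751772 -0.3539616   0.006     ]]
the job is handed in; nothing more can be done
the job is handed in; nothing more can be done
```

The job is done and handed in; no verdict was reported. The last logged time before hand-in was about 20 s of the 58 s allowed.

- **Emptying the tin:** I gripped the slim tin in its rest and carried it over the wider tin. Half a turn low over the tray let the nuts slide out, and I then lifted the tin straight up.
- **Standing it on the pad:** I lowered the tin mouth down onto the cork pad until the wrist force rose, to 12 N. I eased off 1.5 mm in command, opened the gripper and backed away about 120 mm.

**Last checks:**
- **Nuts:** all four lie in the tray, one of them on its edge.
- **Tin:** it stands upright, with its axis about 4 mm from the pad centre against the 30 mm allowed.
- **Gripper:** it was clear of everything.
- **Wider tin:** I did not measure it at the end. No contact with it showed along the way.

On the first approach the last joint reached its limit, reading 180.02° against 180°, and joint 2 came close to its own limit. I switched to the other half-turn grasp to get away from the last-joint limit. If the range is judged without tolerance, that 0.02° reading is the one doubtful point.

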